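Comb the chopsticks into the grooves of their case and shut it

ROBOT

A 6-joint arm with a two-finger parallel gripper is mounted at the origin on a cart in front of the work surface, level with it; the furniture and walls round the work are solid. World frame = base frame: x ahead of the robot, y to its left, z up, the work surface at z = 0. Lengths are in m, angles in degrees, forces in N, time in s.
With the tool pointing down it reaches from about 0.35 to 0.875 m from the base axis. Payload 4.2 kg.
Tool frame: the origin (TCP) lies midway between the tips of the shut fingers; the grasp point (between the pads) lies 19 mm behind it; z points along the fingers, y is the line along which they close (so a half turn about z gives the same grasp; the last joint's range is limited). The gripper opens to 87 mm and grips with 3 to 60 N. Pads are 19 mm wide; open, the fingers measure 117 mm over their backs; the gripper's body (75 mm by 190 mm) begins 51 mm behind the grasp point.
Start: joints at [87.181, 22.042, 0.453, 0, -68.411, -14.817], TCP at [0.189, 0.596, 0.223] pointing down, gripper open.
Joint ranges: [-179.83, 179.83], [-69.29, 118.12], [-61.27, 80.66], [-181.25, 117.63], [-171.15, -9.14], [-177.46, 177.46]. Speed limits (degrees/s): [159.86, 159.86, 180, 180, 180, 180].

INTERFACE

Orientations are given as a 3x3 rotation matrix whose columns are the frame's x, y, z axes.
In Python, from station import * gives the robot as it stands. The module is installed in compiled form; this text tells all that it offers.
- The arm moves only by the tool servo_tool, never from a script. Its argument "deltas" is a list of rows, each an object of numbers: "tx", "ty", "tz": the shift along the tool's x, y, z in mm; "ax", "ay", "az": the turn, a rotation vector about the tool's x, y, z in rad; "claw": the finger opening in mm, from 0 to 87. In form: [{"tx": .., "ty": .., "tz": .., "ax": .., "ay": .., "az": .., "claw": ..}, ...]. A call has 1 to 12 rows; each row is the pose to reach, as a shift and turn from the pose commanded when the call began, along the tool's axes at that moment; what a row does not reach only later rows make up. A row lasts 1/12 s, in which the tool goes at most 41.7 mm and 7.16 degrees, less where a joint would pass 70% of its speed; a pose out of reach is approached as far as the arm can. A call with a gripper value outside its range is refused whole. The fingers move at their own pace and stop on an object; the grip force is fixed at half the most. Time passes only in rows, so rows that repeat a pose let the fingers close. It gives the time, the measured TCP pose, the force, the opening and the grip force at its end, in the units of the state.
- sense(): the state, without advancing time (a new reading comes with each control period).
- capture(name): name is "scene" or "top" or "wrist"; returns the picture (400x640x3 uint8, blue, green, red); there is no depth.
- calibration(name): a dict with "fx", "fy", "cx", "cy" (pixels), "cam_to_world" (4x4, takes a point from camera to world coordinates); the wrist camera has in their place "hand_eye" (4x4, takes a point from camera to tool coordinates, whose origin is the TCP and whose axes are the flange's). Camera axes: x right, y down, z forward; pixel columns grow to the right and rows downward; lengths in m; the calibration is good to about 2 mm. A picture is of the moment at which its call begins: read the wrist's pose just before it. calibration takes no time and is no camera call.
- finish_job(): hands the job in; it is judged then, once.
Trained networks look in the newest picture that a camera, given by its name, has taken for a name from the list of things; names that differ only in an ending like _2 or _b are one class to them, and where a whole thing is asked for, a point or a joint stands for the part that bears it (a point fixed in the world has none). Each returns a list of dicts, best first, with "confidence" (0 to 1); they miss things now and then, are a little off and sometimes report something else, mostly with a low value. They report only what shows in the picture. A call takes as long as a camera call.
- recognise(label, camera): "xyz" ([x, y, z] in m, in the coordinates of the camera as it stood for that picture, good to about 4 mm: the middle of the surface that is visible of it).
- trace(label, camera): "mask" (400x640 bool, what is visible of it).
The state is a dict: "time_s": time; "joints": joint angles; "joint_velocities": joint speeds; "effort": joint torques, N m; "tcp_pos": TCP position; "ee_rot": TCP orientation; "wrist_force": force on the tool from outside, world axes, zero at the start; "moment": the same for the moment, N m; "gripper_width": opening from 0.0 (shut) to 1.0 (fully open); "gripper_force": force on a finger pad.
Only numpy, scipy, OpenCV 4.12 (cv2) and the standard library are available. Lean on these libraries where they do the work, as an engineer would, in place of code of your own. Each camera call takes 0.05 s, during which the arm holds its last target. There are 200 camera calls.

TASK

The chopsticks lie askew across the grooved bed of their open case. Comb them straight with the wooden rake, so that each lies down in a groove of its own; do not touch the sticks with the gripper. Stand the rake back on its tines on the worktop, and shut the case's lid fully over the sticks, leaving the crockery around alone.

Things in the scene. Friction and masses are not known exactly. Their poses are not given: they have to be found in the camera images.
- case: open chopstick case, a flat wooden box fixed to the worktop, 208 mm (its x) by 248 mm (its y), 18 mm high; origin under its centre, on the worktop; x points away from the robot, y to its left, z up. Side walls (12 mm thick) and back wall (x = 93 to 104 mm) are 18 mm high; the front rail (x = -104 to -93 mm) is only as high as the ridges inside (14.5 mm)
- case_bed (a point): centre of the case's grooved bed, at ridge-top height, 14.5 mm above the worktop. The bed, 224 mm long in y, has twelve grooves along y, 10 mm wide and 6.5 mm deep, centred at case x = -88, -72, -56 and so on every 16 mm to 88 mm, between round-topped ridges 6 mm thick
- lid (a joint): angle of the case's wooden lid, a panel 208 by 248 mm, 7 mm thick, hinged on the case's right (-y) edge: 0 shut, starts at 1.57 to 1.75 (about upright), stop at 1.8. Stiff hinge: it stays where it is left; about 2 N at 200 mm from the hinge moves it. Shut, its underside lies 18 mm and its top 25 mm above the worktop, so it shuts only over sticks bedded in grooves
- lid_edge (a point): middle of the lid's free edge (outer face), 248 mm from the hinge line; a small brass tab is there
- lid_hinge (a point): middle of the lid's hinge line: case frame x = 0, y = -124 mm, 18 mm above the worktop
- rake: small pale wooden hand rake standing on its tines, left of the case. Origin between the tine tips, z up along the handle; the head runs along its y, it works along its x. Eight tines 7 mm thick, 30 mm long, in two staggered rows at x = -8 and 8 mm (outer faces at 11.5 mm), over y = -69.5 to 69.5 mm. Head 26 by 152 mm, 30 to 46 mm above the tips. 130 g
- rake_grip (a point): point on the rake's upright handle where to grip it from above, across its 18 mm thickness (rake x), 88 mm above the tine tips. The handle is 44 mm wide (rake y) and reaches from 50 to 112 mm above the tips. Behind the rake, from x = 0.52 m in the robot's frame on and left of y = 0.13, stands a bread bin 245 mm high: carry the rake past in front of it
- stick_1: pale lacquered chopstick, a slippery (friction 0.3) round rod 200 mm long, 8 mm thick, 15 g. Origin at its middle; x along it. Starts level and askew on the ridges (axis 18.5 mm above the worktop); in a groove its axis is 12 mm above the worktop, its top 1.5 mm above the ridges: tines 3 mm above the ridges, moving slowly (5 cm/s), pass over it but push sticks still on top
- stick_2: another chopstick like stick_1
- stick_3: another chopstick like stick_1
- stick_4: another chopstick like stick_1
- egg_cup_1: bystander: white egg cup 49 mm wide, 57 mm high, standing between rake and case; origin under its centre
- espresso_cup: bystander: striped espresso cup 65 mm wide (88 with handle), 50 mm high, right of the case; origin under its centre
- shaker_fig_1: bystander: white figure shaker 38 mm wide, 78 mm high, behind the case on the left; origin under its centre

How it is judged (in metres and radians):
On the way:
1. all four sticks lie down in grooves of the open case (z of each of stick_1, stick_2, stick_3, stick_4 in the frame of case below 0.0145 m and angle between the x axis of each of stick_1, stick_2, stick_3, stick_4 and the y axis of case, either way round below 0.05 rad and value of joint lid above 0.5 rad), for 0.3 s.
At the end, for the whole second after the job is handed in: Each of the four sticks lies bedded in a groove of the case (its axis under 14.5 mm above the case's underside, within 0.05 rad of the grooves), the lid is shut to within 0.025 rad, and the rake stands at rest on its tines on the worktop (within 0.15 rad of upright, tips under 8 mm up) (z of each of stick_1, stick_2, stick_3, stick_4 in the frame of case below 0.0145 m and angle between the x axis of each of stick_1, stick_2, stick_3, stick_4 and the y axis of case, either way round below 0.05 rad and value of joint lid below 0.025 rad and angle between rake's own z axis and vertical below 0.15 rad and height (world z) of rake below 0.008 m and linear speed of rake below 0.02 m/s); the robot touches nothing.
It fails at once if the gripper's fingers touch a chopstick (contact force between the fingers and stick_1 above 0.3 N or contact force between the fingers and stick_2 above 0.3 N or contact force between the fingers and stick_3 above 0.3 N or contact force between the fingers and stick_4 above 0.3 N).
It fails at once if a chopstick falls out of the case (height (world z) of any of stick_1, stick_2, stick_3, stick_4 below 0.0065 m).
It fails at once if the egg cup, espresso cup or shaker is moved by more than 30 mm (distance of any of egg_cup_1, espresso_cup, shaker_fig_1 from where it was at the start of the episode above 0.03 m).
It also fails if it takes over 70 s, if anything falls off the work surface, if the arm or the gripper's body presses on something with over 40 N, if the wrist force passes 120 N, or if a joint passes its speed limit or range.

## Working session

There is one attempt and no reset: what is moved stays moved. The work goes in short steps, Python scripts to look and compute and a tool call to move; the robot and the scene stay as the last step left them, time stands still between calls to the robot, and variables do not carry over. Pictures are saved under pics/ and viewed, at most 10 in all, crops included, and the job is handed in when it is done.

Besides the shell and the picture viewer there is one more tool, called after "Call:" in YAML: its name, and indented under it one key for each argument. servo_tool: Moves the arm, as the interface text tells. Its arguments: {"type":"object","properties":{"deltas":{"type":"array","items":{"type":"object","properties":{"tx":{"type":"number"},"ty":{"type":"number"},"tz":{"type":"number"},"ax":{"type":"number"},"ay":{"type":"number"},"az":{"type":"number"},"claw":{"type":"number"}}}}},"required":["deltas"]}

```bash
mkdir -p pics; cat > h.py <<'E'
from station import *
import numpy as np, cv2
def w(cam,p):
    c=calibration(cam); return (np.array(c["cam_to_world"])@np.r_[p,1])[:3]
def px2w(cam,u,v,z):
    c=calibration(cam); T=np.array(c["cam_to_world"])
    d=T[:3,:3]@np.array([(u-c["cx"])/c["fx"],(v-c["cy"])/c["fy"],1]); o=T[:3,3]
    return o+d*(z-o[2])/d[2]
def w2px(cam,P):
    c=calibration(cam); q=np.linalg.inv(np.array(c["cam_to_world"]))@np.r_[P,1]
    return np.array([c["fx"]*q[0]/q[2]+c["cx"],c["fy"]*q[1]/q[2]+c["cy"]])
E
python3 - <<'E'
from h import *
np.set_printoptions(precision=4,suppress=True)
s=sense(); print(s["time_s"],s["tcp_pos"],s["ee_rot"],s["gripper_width"])
for c in("scene","top"):
    cv2.imwrite(f"pics/{c}0.png",capture(c))
    print(c,np.array(calibration(c)["cam_to_world"])[:3])
    for l in("case","case_bed","lid","lid_edge","lid_hinge","rake","rake_grip","stick_1","egg_cup_1","espresso_cup","shaker_fig_1"):
        print(l,[(round(r["confidence"],2),w(c,r["xyz"])) for r in recognise(l,c)[:5]])
E
```

```text
0.0 [0.1892 0.5951 0.2215] [[ 0.9529 -0.3032 -0.0006]
 [-0.3032 -0.9529 -0.0021]
 [ 0.0001  0.0022 -1.    ]] 1.0016811115214495
scene [[ 0.4766 -0.5169  0.7111 -0.1242]
 [-0.8791 -0.2891  0.379  -0.4024]
 [ 0.0096 -0.8057 -0.5922  0.6928]]
case [(0.92, array([ 0.5307, -0.1487,  0.0156])), (0.17, array([0.4132, 0.2442, 0.0529]))]
case_bed [(0.87, array([ 0.5279, -0.1481,  0.0152]))]
lid [(0.69, array([ 0.5058, -0.253 ,  0.1716]))]
lid_edge [(0.92, array([ 0.5029, -0.259 ,  0.1751])), (0.65, array([0.4105, 0.2441, 0.0515]))]
lid_hinge [(0.7, array([ 0.508 , -0.2565,  0.1772]))]
rake []
rake_grip [(0.69, array([0.4111, 0.2498, 0.0476]))]
stick_1 [(0.71, array([ 0.6195, -0.1139,  0.0258])), (0.59, array([ 0.4921, -0.1056,  0.0232])), (0.58, array([ 0.5224, -0.1077,  0.0213])), (0.52, array([ 0.5852, -0.1164,  0.0225]))]
egg_cup_1 [(0.79, array([0.4772, 0.1273, 0.0445])), (0.54, array([ 0.441 , -0.3787,  0.0314]))]
espresso_cup [(0.75, array([ 0.4452, -0.3829,  0.0298]))]
shaker_fig_1 [(0.7, array([ 0.7468, -0.0094,  0.0367]))]
top [[-0.014  -0.996   0.0883  0.4937]
 [-0.9998  0.0154  0.0
[... 281 characters left out ...]
0.5618, -0.254 ,  0.175 ]))]
rake [(0.95, array([0.4262, 0.2551, 0.0454]))]
rake_grip [(0.72, array([0.4231, 0.2598, 0.0482])), (0.55, array([ 0.5882, -0.1048,  0.0207]))]
stick_1 [(0.71, array([ 0.527 , -0.1063,  0.0208])), (0.67, array([ 0.5916, -0.1071,  0.0201])), (0.52, array([ 0.4983, -0.1092,  0.022 ])), (0.46, array([ 0.6212, -0.1178,  0.0287]))]
egg_cup_1 [(0.58, array([0.4848, 0.1345, 0.0423])), (0.51, array([ 0.7538, -0.0019,  0.0437])), (0.19, array([ 0.5629, -0.1806,  0.0167]))]
espresso_cup [(0.69, array([ 0.4313, -0.3832,  0.0229])), (0.69, array([ 0.5617, -0.256 ,  0.1773])), (0.38, array([ 0.5614, -0.1848,  0.0156]))]
shaker_fig_1 [(0.57, array([ 0.7535, -0.0027,  0.0455]))]
```

View pics/top0.png

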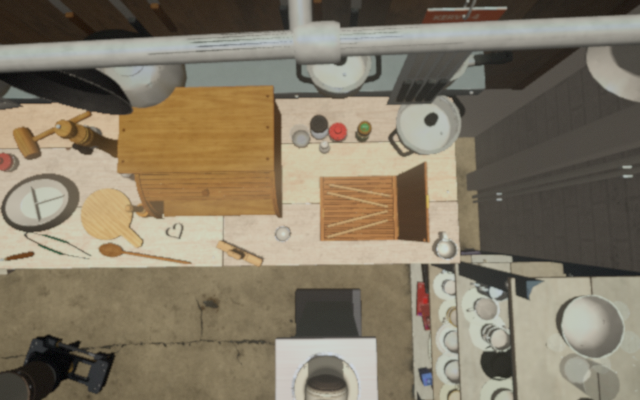

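View pics/scene0.png

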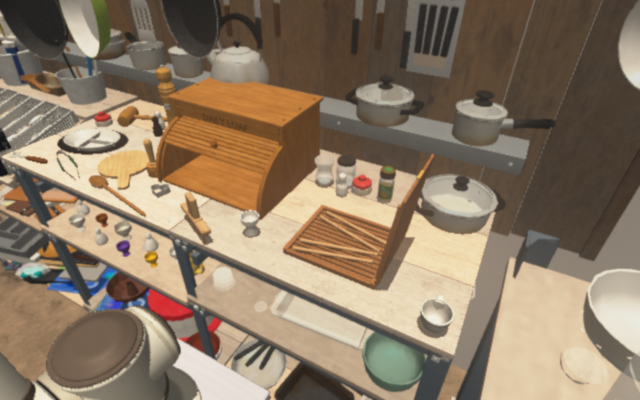

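Top view: the case's bed spans about u 320–398, v 176–240, with the lid upright at u≈398–428. The rake is at (240,253), the egg cup at (283,233) and the espresso cup at (444,245). The scene view shows the same layout, with the rake upright at (197,217) and the sticks askew around (340,235).

```bash
python3 - <<'E'
from h import *
np.set_printoptions(precision=4,suppress=True)
im=cv2.imread("pics/top0.png")
a=cv2.resize(im[165:275,310:440],None,fx=4.6,fy=4.6,interpolation=cv2.INTER_CUBIC)
b=cv2.resize(im[225:275,205:305],None,fx=4.6,fy=4.6,interpolation=cv2.INTER_CUBIC)
cv2.imwrite("pics/a.png",a)
cv2.imwrite("pics/b.png",cv2.resize(b,None,fx=1.6,fy=1.6))
capture("top")
for r in trace("stick_1","top"):
    v,u=np.nonzero(r["mask"]); P=np.array([px2w("top",x,y,0.02) for x,y in zip(u,v)])
    m=P.mean(0); _,S,V=np.linalg.svd(P-m); d=V[0]; t=(P-m)@d
    print(r["confidence"],len(u),m,d,t.min(),t.max())
for l in("case","rake"):
  for r in trace(l,"top")[:1]:
    v,u=np.nonzero(r["mask"]); P=np.float32([px2w("top",x,y,0.018 if l=="case" else .046)[:2] for x,y in zip(u,v)])
    print(l,len(u),cv2.minAreaRect(P),cv2.boxPoints(cv2.minAreaRect(P)))
print(calibration("wrist"))
E
```

```text
0.57 93 [ 0.495  -0.0945  0.02  ] [ 0.2539 -0.9672 -0.    ] -0.08036926569690113 0.05899338273242621
0.45 114 [ 0.5347 -0.1238  0.02  ] [-0.2312  0.9729 -0.    ] -0.08220470836275992 0.10944063078849826
0.44 108 [ 0.6211 -0.1132  0.02  ] [-0.1882 -0.9821 -0.    ] -0.08876368151991287 0.06760458826328083
0.42 61 [ 0.6053 -0.0539  0.02  ] [ 0.2294  0.9733 -0.    ] -0.07923707542474759 0.039186883511712234Traceback (most recent call last):
  File "<stdin>", line 15, in <module>
  File "h.py", line 6, in px2w
    c=calibration(cam); T=np.array(c["cam_to_world"])
ValueError: time passes only in moves, steps and waits
```

View pics/a.png

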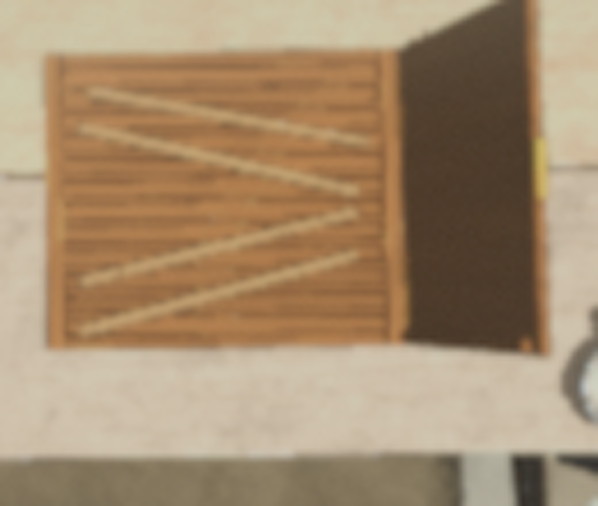

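View pics/b.png

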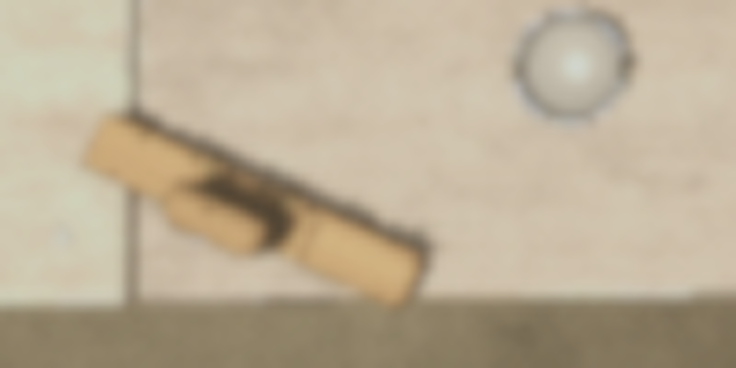

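The case crop shows four sticks fanned out: A (88,92)→(365,143), B (80,128)→(357,191), C (82,283)→(355,213), D (82,333)→(357,255). The case's outer corners are (45,55), (48,348), (398,50) and (405,342). In the rake crop the head corners are (80,165), (135,112), (430,240) and (405,305).

```bash
python3 - <<'E'
s=open('h.py').read().replace("def w(cam","import functools\n_cal=calibration\n@functools.lru_cache(None)\ndef calibration(c): return _cal(c)\ndef w(cam",1)
open('h.py','w').write(s)
E
python3 - <<'E'
from h import *
np.set_printoptions(precision=4,suppress=True)
A=lambda u,v,z:px2w("top",310+u/4.6,165+v/4.6,z)[:2]
B=lambda u,v,z:px2w("top",205+u/7.36,225+v/7.36,z)[:2]
for p in((45,55),(48,348)):print("case L",A(*p,.018))
for p in((398,50),(405,342)):print("case R",A(*p,.018))
for p in((540,0),(548,352),(541,168)):print("lid edge",A(*p,.262))
for n,p in zip("ABCD",(((88,92),(365,143)),((80,128),(357,191)),((82,283),(355,213)),((82,333),(357,255)))):print(n,A(*p[0],.02),A(*p[1],.02))
for p in((80,165),(135,112),(430,240),(405,305)):print("rake",B(*p,.046))
print("egg",B(575,65,.057)); print(A(0,458,0))
print(np.array(calibration("wrist")["hand_eye"]),calibration("wrist")["fx"])
E
```

```text
case L [0.6643 0.01  ]
case L [0.4593 0.0106]
case R [ 0.6638 -0.2379]
case R [ 0.4601 -0.2364]
lid edge [ 0.656 -0.274]
lid edge [ 0.4604 -0.2709]
lid edge [ 0.5618 -0.2709]
A [ 0.6374 -0.0199] [ 0.5985 -0.2125]
B [ 0.6121 -0.0139] [ 0.565 -0.206]
C [ 0.5039 -0.0137] [ 0.5497 -0.2042]
D [ 0.4694 -0.0132] [ 0.5206 -0.2047]
rake [0.4435 0.337 ]
rake [0.4656 0.3138]
rake [0.4101 0.1879]
rake [0.3831 0.1985]
egg [0.483  0.1248]
[0.3827 0.0457]
[[-0.0002 -0.9682 -0.2501  0.0687]
 [ 1.     -0.0004  0.0008 -0.0003]
 [-0.0009 -0.2501  0.9682 -0.1628]
 [ 0.      0.      0.      1.    ]] 326.67302864814354
```

Call:
servo_tool:
  deltas:
    - {"tx":12,"ty":9,"tz":0,"az":0.06,"claw":60}
    - {"tx":40,"ty":30,"tz":3,"az":0.18,"claw":60}
    - {"tx":70,"ty":53,"tz":6,"az":0.3,"claw":60}
    - {"tx":102,"ty":77,"tz":9,"az":0.42,"claw":60}
    - {"tx":134,"ty":102,"tz":12,"az":0.54,"claw":60}
    - {"tx":166,"ty":126,"tz":15,"az":0.66,"claw":60}
    - {"tx":198,"ty":150,"tz":18,"az":0.78,"claw":60}
    - {"tx":230,"ty":175,"tz":21,"az":0.9,"claw":60}
    - {"tx":260,"ty":198,"tz":24,"az":1.02,"claw":60}
    - {"tx":290,"ty":220,"tz":27,"az":1.14,"claw":60}
    - {"tx":315,"ty":239,"tz":30,"az":1.26,"claw":60}
    - {"tx":327,"ty":248,"tz":32,"az":1.38,"claw":60}

```text
schema error: expected keys tx, ty, tz, ax, ay, az, claw
```

Call:
servo_tool:
  deltas:
    - {"az":0.12,"claw":60}
    - {"az":0.22,"claw":60}
    - {"az":0.28,"claw":60}
    - {"az":0.292,"claw":60}
    - {"az":0.292,"claw":60}
    - {"az":0.292,"claw":60}

```text
schema error: expected keys tx, ty, tz, ax, ay, az, claw
```

```bash
cat >> h.py <<'E'
np.set_printoptions(precision=4,suppress=True)
def wr(s):
    T=np.eye(4);T[:3,:3]=s["ee_rot"];T[:3,3]=s["tcp_pos"];return T@np.array(calibration("wrist")["hand_eye"])
def wpx(s,u,v,z):
    c=calibration("wrist");T=wr(s);d=T[:3,:3]@np.array([(u-c["cx"])/c["fx"],(v-c["cy"])/c["fy"],1]);o=T[:3,3]
    return o+d*(z-o[2])/d[2]
E
python3 - <<'E'
from h import *
s=sense();im=capture("wrist");cv2.imwrite("pics/w1.png",im);print(s["time_s"],s["tcp_pos"],s["ee_rot"],s["joints"])
for l in("rake","rake_grip"):
    for r in recognise(l,"wrist")[:3]:print(l,r["confidence"],(wr(s)@np.r_[r["xyz"],1])[:3])
for r in trace("rake","wrist")[:1]:
    v,u=np.nonzero(r["mask"]);print(cv2.minAreaRect(np.float32(np.c_[u,v])))
E
```

```text
1.35 [0.1893 0.5956 0.2225] [[ 0.953  -0.3029  0.    ]
 [-0.3029 -0.953  -0.    ]
 [ 0.      0.     -1.    ]] [ 87.1826  22.0417   0.4519   0.0019 -68.4119 -14.817 ]
```

View pics/w1.png

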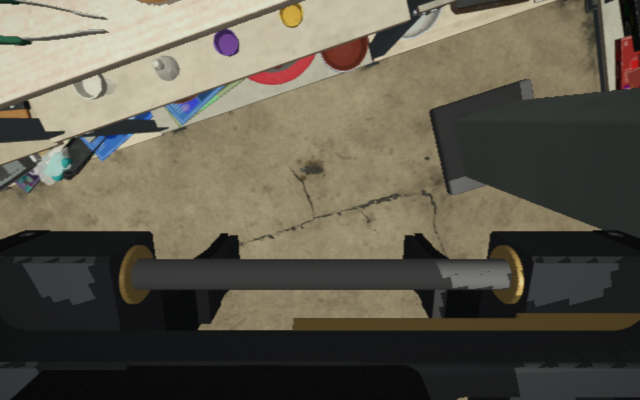

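The wrist view is from the start pose, since the moves were refused: every row needs all seven keys. The fingers show at (225,270) and (420,270). I'll resend the moves with full rows.

Call:
servo_tool:
  deltas:
    - {"tx":12,"ty":9,"tz":0,"ax":0,"ay":0,"az":0.06,"claw":60}
    - {"tx":40,"ty":30,"tz":3,"ax":0,"ay":0,"az":0.18,"claw":60}
    - {"tx":70,"ty":53,"tz":6,"ax":0,"ay":0,"az":0.3,"claw":60}
    - {"tx":102,"ty":77,"tz":9,"ax":0,"ay":0,"az":0.42,"claw":60}
    - {"tx":134,"ty":102,"tz":12,"ax":0,"ay":0,"az":0.54,"claw":60}
    - {"tx":166,"ty":126,"tz":15,"ax":0,"ay":0,"az":0.66,"claw":60}
    - {"tx":198,"ty":150,"tz":18,"ax":0,"ay":0,"az":0.78,"claw":60}
    - {"tx":230,"ty":175,"tz":21,"ax":0,"ay":0,"az":0.9,"claw":60}
    - {"tx":260,"ty":198,"tz":24,"ax":0,"ay":0,"az":1.02,"claw":60}
    - {"tx":290,"ty":220,"tz":27,"ax":0,"ay":0,"az":1.14,"claw":60}
    - {"tx":315,"ty":239,"tz":30,"ax":0,"ay":0,"az":1.26,"claw":60}
    - {"tx":327,"ty":248,"tz":32,"ax":0,"ay":0,"az":1.38,"claw":60}

```text
time_s: 2.55
tcp_pos: [0.427, 0.2574, 0.1905]
ee_rot: [[-0.125, -0.992, -0.0], [-0.992, 0.125, -0.0], [0.0, 0.0, -1.0]]
wrist_force: [-0.1, -0.4, 0.1]
gripper_width: 0.69
gripper_force: 0.0
```

Call:
servo_tool:
  deltas:
    - {"tx":0,"ty":0,"tz":0,"ax":0,"ay":0,"az":0.12,"claw":60}
    - {"tx":0,"ty":0,"tz":0,"ax":0,"ay":0,"az":0.22,"claw":60}
    - {"tx":0,"ty":0,"tz":0,"ax":0,"ay":0,"az":0.28,"claw":60}
    - {"tx":0,"ty":0,"tz":0,"ax":0,"ay":0,"az":0.292,"claw":60}
    - {"tx":0,"ty":0,"tz":0,"ax":0,"ay":0,"az":0.292,"claw":60}

```text
time_s: 2.97
tcp_pos: [0.4259, 0.2602, 0.1907]
ee_rot: [[-0.397, -0.918, 0.0], [-0.918, 0.397, 0.0], [-0.0, -0.0, -1.0]]
wrist_force: [0.5, 0.3, -0.3]
gripper_width: 0.687
gripper_force: 0.0
```

```bash
python3 - <<'E'
from h import *
s=sense();im=capture("wrist");cv2.imwrite("pics/w2.png",im);print(s["time_s"],s["tcp_pos"],s["ee_rot"],s["joints"],s["gripper_width"])
for l in("rake","rake_grip"):
    for r in recognise(l,"wrist")[:3]:print(l,r["confidence"],(wr(s)@np.r_[r["xyz"],1])[:3])
for r in trace("rake","wrist")[:1]:
    v,u=np.nonzero(r["mask"]);print(cv2.minAreaRect(np.float32(np.c_[u,v])))
E
```

```text
2.9667 [0.4259 0.2602 0.1907] [[-0.3968 -0.9179  0.0002]
 [-0.9179  0.3968  0.0002]
 [-0.0003 -0.0001 -1.    ]] [ 50.0999  11.3533 -19.658    0.0009 -58.9713 -73.4795] 0.6873324265247542
rake 0.98 [0.4162 0.245  0.0441]
rake_grip 0.98 [0.4173 0.2457 0.0464]
((326.1878356933594, 186.98306274414062), (29.118680953979492, 144.42697143554688), 1.1934894323349)
```

View pics/w2.png

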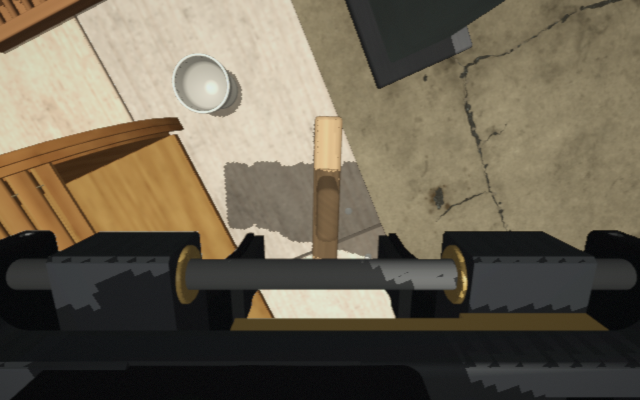

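The wrist view shows the rake's head end at (328,117), with its centre line almost vertical near u≈327, running down between the fingers. The egg cup is at (203,83).

```bash
python3 - <<'E'
from h import *
s=sense();R=np.array(s["ee_rot"]);t=np.array(s["tcp_pos"]);print(calibration("wrist")["cx"],calibration("wrist")["cy"])
im=cv2.imread("pics/w2.png").astype(int)
for v in(125,140,155,165,185,200,215,230,245,255): print(v,[tuple(im[v,u]) for u in range(310,348,3)])
for v,z in((125,.046),(140,.046),(155,.046),(165,.046),(200,.112),(230,.112),(255,.112)):
    print(v,(R.T@(wpx(s,327.5,v,z)-t))*1000)
print("end",(R.T@(wpx(s,328,117,.046)-t))*1000)
E
```

```text
320.9052175868385 204.5132321943326
125 [(np.int64(178), np.int64(199), np.int64(212)), (np.int64(155), np.int64(176), np.int64(187)), (np.int64(116), np.int64(160), np.int64(191)), (np.int64(141), np.int64(189), np.int64(222)), (np.int64(144), np.int64(193), np.int64(224)), (np.int64(152), np.int64(201), np.int64(225)), (np.int64(148), np.int64(197), np.int64(225)), (np.int64(142), np.int64(190), np.int64(223)), (np.int64(138), np.int64(186), np.int64(218)), (np.int64(135), np.int64(181), np.int64(213)), (np.int64(115), np.int64(158), np.int64(189)), (np.int64(102), np.int64(130), np.int64(142)), (np.int64(103), np.int64(131), np.int64(142))]
140 [(np.int64(186), np.int64(208), np.int64(219)), (np.int64(147), np.int64(168), np.int64(181)), (np.int64(128), np.int64(175), np.int64(206)), (np.int64(142), np.int64(190), np.int64(223)), (np.int64(146), np.int64(194), np.int64(225)), (np.int64(153), np.int64(202), np.int64(225)), (np.int64(146), np.int64(195), np.int64(224)), (np.int64(142), np.int64(190), np.int64(222)), (np.int64(145), np.int64(193), np.int64(225)), (np.int64(134), np.i
[... 4529 characters left out ...]
nt64(98), np.int64(122)), (np.int64(70), np.int64(100), np.int64(123)), (np.int64(68), np.int64(96), np.int64(119)), (np.int64(68), np.int64(96), np.int64(119)), (np.int64(69), np.int64(97), np.int64(120)), (np.int64(67), np.int64(95), np.int64(117)), (np.int64(140), np.int64(163), np.int64(177)), (np.int64(194), np.int64(216), np.int64(226)), (np.int64(199), np.int64(222), np.int64(226)), (np.int64(198), np.int64(222), np.int64(226))]
125 [ 63.684    5.3828 144.5919]
140 [ 50.2076   5.4481 144.5941]
155 [ 36.425    5.5148 144.5963]
165 [ 27.0611   5.5601 144.5978]
200 [ 9.1232  4.3416 78.6007]
230 [-14.9075   4.4579  78.6045]
255 [-35.8358   4.5592  78.6078]
end [ 70.7496   5.8031 144.5908]
```

Call:
servo_tool:
  deltas:
    - {"tx":-2,"ty":2,"tz":10,"ax":0,"ay":0,"az":0.01,"claw":60}
    - {"tx":-5,"ty":5,"tz":30,"ax":0,"ay":0,"az":0.021,"claw":60}
    - {"tx":-5,"ty":5,"tz":55,"ax":0,"ay":0,"az":0.021,"claw":60}
    - {"tx":-5,"ty":5,"tz":80,"ax":0,"ay":0,"az":0.021,"claw":60}
    - {"tx":-5,"ty":5,"tz":102,"ax":0,"ay":0,"az":0.021,"claw":60}
    - {"tx":-5,"ty":5,"tz":116,"ax":0,"ay":0,"az":0.021,"claw":60}
    - {"tx":-5,"ty":5,"tz":121,"ax":0,"ay":0,"az":0.021,"claw":45}
    - {"tx":-5,"ty":5,"tz":121,"ax":0,"ay":0,"az":0.021,"claw":30}
    - {"tx":-5,"ty":5,"tz":121,"ax":0,"ay":0,"az":0.021,"claw":22}
    - {"tx":-5,"ty":5,"tz":121,"ax":0,"ay":0,"az":0.021,"claw":14}
    - {"tx":-5,"ty":5,"tz":121,"ax":0,"ay":0,"az":0.021,"claw":10}
    - {"tx":-5,"ty":5,"tz":121,"ax":0,"ay":0,"az":0.021,"claw":10}

```text
time_s: 4.17
tcp_pos: [0.4236, 0.2673, 0.0705]
ee_rot: [[-0.417, -0.909, 0.001], [-0.909, 0.417, 0.002], [-0.002, -0.001, -1.0]]
wrist_force: [0.7, -0.9, 0.7]
gripper_width: 0.322
gripper_force: 0.0
```

Call:
servo_tool:
  deltas:
    - {"tx":0,"ty":0,"tz":0,"ax":0,"ay":0,"az":0,"claw":8}
    - {"tx":0,"ty":0,"tz":0,"ax":0,"ay":0,"az":0,"claw":8}
    - {"tx":0,"ty":0,"tz":0,"ax":0,"ay":0,"az":0,"claw":8}
    - {"tx":0,"ty":0,"tz":0,"ax":0,"ay":0,"az":0,"claw":8}
    - {"tx":0,"ty":0,"tz":0,"ax":0,"ay":0,"az":0,"claw":8}
    - {"tx":0,"ty":0,"tz":0,"ax":0,"ay":0,"az":0,"claw":8}

```text
time_s: 4.67
tcp_pos: [0.4235, 0.267, 0.0701]
ee_rot: [[-0.417, -0.909, 0.001], [-0.909, 0.417, 0.001], [-0.001, -0.0, -1.0]]
wrist_force: [-0.7, 0.1, 5.8]
gripper_width: 0.203
gripper_force: 30.0
```

```bash
python3 - <<'E'
from h import *
s=sense();print(s["time_s"],s["tcp_pos"],s["ee_rot"],s["gripper_width"],s["gripper_force"],s["wrist_force"])
E
```

```text
4.6667 [0.4235 0.267  0.0701] [[-0.4168 -0.909   0.0007]
 [-0.909   0.4168  0.0005]
 [-0.0008 -0.0004 -1.    ]] 0.20281611805551697 29.999981643632054 [-0.6827  0.1217  5.8377]
```

```bash
cat >> h.py <<'E'
def go(*pts):
    s=sense();R=np.array(s["ee_rot"]);t=np.array(s["tcp_pos"])
    print(s["time_s"],t,"yaw",np.degrees(np.arctan2(R[1,0],R[0,0])))
    for p in pts: print(p,(R.T@(np.array(p)-t)*1000).round(1))
E
python3 -c "
from h import *
go((.405,.262,.14),(.395,.255,.165),(.39,.08,.165),(.44,-.112,.165))"
```

```text
4.6667 [0.4235 0.267  0.0701] yaw -114.63019457141476
(0.405, 0.262, 0.14) [ 12.2  14.7 -69.9]
(0.395, 0.255, 0.165) [ 22.7  20.9 -94.9]
(0.39, 0.08, 0.165) [183.8 -47.5 -95. ]
(0.44, -0.112, 0.165) [ 337.5 -173.   -95.1]
```

Call:
servo_tool:
  deltas:
    - {"tx":0,"ty":0,"tz":-8,"ax":0,"ay":0,"az":0,"claw":8}
    - {"tx":2,"ty":3,"tz":-25,"ax":0,"ay":0,"az":0,"claw":8}
    - {"tx":7,"ty":9,"tz":-48,"ax":0,"ay":0,"az":0,"claw":8}
    - {"tx":12,"ty":15,"tz":-70,"ax":0,"ay":0,"az":0,"claw":8}
    - {"tx":18,"ty":20,"tz":-86,"ax":0,"ay":0,"az":0,"claw":8}
    - {"tx":27,"ty":20,"tz":-95,"ax":0,"ay":0,"az":0,"claw":8}
    - {"tx":46,"ty":11,"tz":-95,"ax":0,"ay":0,"az":-0.05,"claw":8}
    - {"tx":71,"ty":0,"tz":-95,"ax":0,"ay":0,"az":-0.12,"claw":8}
    - {"tx":100,"ty":-12,"tz":-95,"ax":0,"ay":0,"az":-0.2,"claw":8}
    - {"tx":129,"ty":-24,"tz":-95,"ax":0,"ay":0,"az":-0.28,"claw":8}
    - {"tx":157,"ty":-36,"tz":-95,"ax":0,"ay":0,"az":-0.36,"claw":8}
    - {"tx":184,"ty":-50,"tz":-95,"ax":0,"ay":0,"az":-0.427,"claw":8}

```text
time_s: 5.67
tcp_pos: [0.3904, 0.0765, 0.1639]
ee_rot: [[0.001, -1.0, -0.002], [-1.0, -0.001, -0.001], [0.001, 0.002, -1.0]]
wrist_force: [0.4, -0.2, -1.8]
gripper_width: 0.204
gripper_force: 30.0
```

```bash
python3 -c "
from h import *
go((.44,-.112,.165),(.44,-.112,.0876));print(sense()['wrist_force'],sense()['joints'])"
```

```text
5.6667 [0.3904 0.0765 0.1639] yaw -89.93872921623803
(0.44, -0.112, 0.165) [188.6 -49.4  -1. ]
(0.44, -0.112, 0.0876) [188.5 -49.5  76.4]
[ 0.3506 -0.2486 -1.7841] [ 34.7456   2.9002 -34.1797  -0.0371 -53.0309 -34.6621]
```

Call:
servo_tool:
  deltas:
    - {"tx":8,"ty":-2,"tz":0,"ax":0,"ay":0,"az":0,"claw":8}
    - {"tx":30,"ty":-8,"tz":0,"ax":0,"ay":0,"az":0,"claw":8}
    - {"tx":60,"ty":-16,"tz":0,"ax":0,"ay":0,"az":0,"claw":8}
    - {"tx":94,"ty":-25,"tz":0,"ax":0,"ay":0,"az":0,"claw":8}
    - {"tx":128,"ty":-34,"tz":0,"ax":0,"ay":0,"az":0,"claw":8}
    - {"tx":158,"ty":-42,"tz":5,"ax":0,"ay":0,"az":0,"claw":8}
    - {"tx":180,"ty":-48,"tz":20,"ax":0,"ay":0,"az":0,"claw":8}
    - {"tx":188.5,"ty":-49.5,"tz":40,"ax":0,"ay":0,"az":0,"claw":8}
    - {"tx":188.5,"ty":-49.5,"tz":58,"ax":0,"ay":0,"az":0,"claw":8}
    - {"tx":188.5,"ty":-49.5,"tz":66,"ax":0,"ay":0,"az":0,"claw":8}
    - {"tx":188.5,"ty":-49.5,"tz":67.5,"ax":0,"ay":0,"az":0,"claw":8}
    - {"tx":188.5,"ty":-49.5,"tz":67.5,"ax":0,"ay":0,"az":0,"claw":8}

```text
time_s: 6.67
tcp_pos: [0.4407, -0.1098, 0.0967]
ee_rot: [[-0.002, -1.0, -0.001], [-1.0, 0.002, -0.0], [0.0, 0.001, -1.0]]
wrist_force: [-0.1, -0.4, -1.5]
gripper_width: 0.204
gripper_force: 30.0
```

```bash
python3 - <<'E'
from h import *
go((.44,-.112,.0876),(.6375,-.112,.0876));print(sense()['wrist_force'])
im=capture("scene");a=im[150:290,250:450];cv2.imwrite("pics/s3.png",cv2.resize(a,None,fx=4,fy=4,interpolation=cv2.INTER_CUBIC))
E
```

```text
6.6667 [ 0.4407 -0.1098  0.0967] yaw -90.14319664900951
(0.44, -0.112, 0.0876) [2.2 0.6 9.1]
(0.6375, -0.112, 0.0876) [   1.7 -196.9    8.9]
[-0.0782 -0.4322 -1.4712]
```

View pics/s3.png

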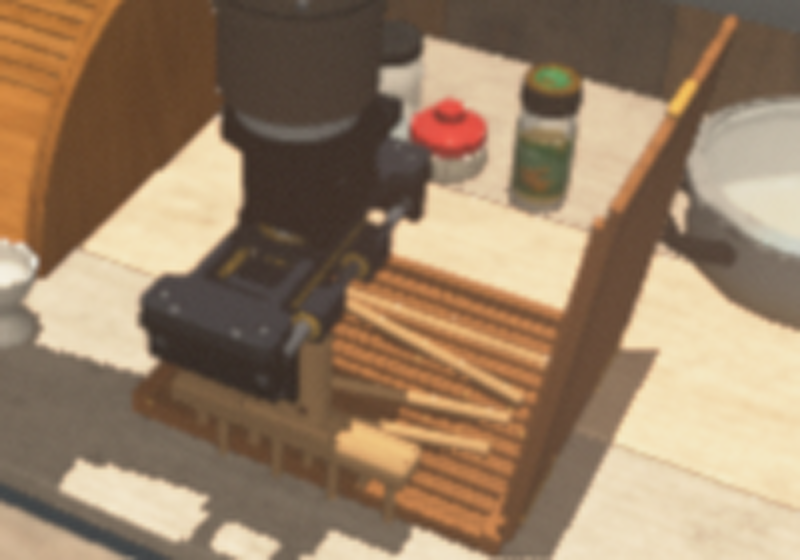

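The crop shows the rake parallel to the front rail and just in front of it, tines around (220–390, 430–500), all four sticks ahead of it. I'll lower it and sweep slowly.

Call:
servo_tool:
  deltas:
    - {"tx":2,"ty":0,"tz":4,"ax":0,"ay":0,"az":0,"claw":8}
    - {"tx":2,"ty":0,"tz":8,"ax":0,"ay":0,"az":0,"claw":8}
    - {"tx":2,"ty":0,"tz":9.5,"ax":0,"ay":0,"az":0,"claw":8}
    - {"tx":2,"ty":-3,"tz":9.5,"ax":0,"ay":0,"az":0,"claw":8}
    - {"tx":2,"ty":-7,"tz":9.5,"ax":0,"ay":0,"az":0,"claw":8}
    - {"tx":2,"ty":-11,"tz":9.5,"ax":0,"ay":0,"az":0,"claw":8}
    - {"tx":2,"ty":-15,"tz":9.5,"ax":0,"ay":0,"az":0,"claw":8}
    - {"tx":2,"ty":-19,"tz":9.5,"ax":0,"ay":0,"az":0,"claw":8}
    - {"tx":2,"ty":-23,"tz":9.5,"ax":0,"ay":0,"az":0,"claw":8}
    - {"tx":2,"ty":-27,"tz":9.5,"ax":0,"ay":0,"az":0,"claw":8}
    - {"tx":2,"ty":-31,"tz":9.5,"ax":0,"ay":0,"az":0,"claw":8}
    - {"tx":2,"ty":-35,"tz":9.5,"ax":0,"ay":0,"az":0,"claw":8}

```text
time_s: 7.72
tcp_pos: [0.4763, -0.1121, 0.0875]
ee_rot: [[-0.003, -1.0, -0.0], [-1.0, 0.003, -0.0], [0.0, 0.0, -1.0]]
wrist_force: [-0.0, 0.3, -1.1]
gripper_width: 0.204
gripper_force: 30.0
```

Call:
servo_tool:
  deltas:
    - {"tx":0,"ty":-4,"tz":0,"ax":0,"ay":0,"az":0,"claw":8}
    - {"tx":0,"ty":-8,"tz":0,"ax":0,"ay":0,"az":0,"claw":8}
    - {"tx":0,"ty":-12,"tz":0,"ax":0,"ay":0,"az":0,"claw":8}
    - {"tx":0,"ty":-16,"tz":0,"ax":0,"ay":0,"az":0,"claw":8}
    - {"tx":0,"ty":-20,"tz":0,"ax":0,"ay":0,"az":0,"claw":8}
    - {"tx":0,"ty":-24,"tz":0,"ax":0,"ay":0,"az":0,"claw":8}
    - {"tx":0,"ty":-28,"tz":0,"ax":0,"ay":0,"az":0,"claw":8}
    - {"tx":0,"ty":-32,"tz":0,"ax":0,"ay":0,"az":0,"claw":8}
    - {"tx":0,"ty":-36,"tz":0,"ax":0,"ay":0,"az":0,"claw":8}
    - {"tx":0,"ty":-40,"tz":0,"ax":0,"ay":0,"az":0,"claw":8}
    - {"tx":0,"ty":-44,"tz":0,"ax":0,"ay":0,"az":0,"claw":8}
    - {"tx":0,"ty":-48,"tz":0,"ax":0,"ay":0,"az":0,"claw":8}

```text
time_s: 8.72
tcp_pos: [0.5242, -0.1122, 0.0875]
ee_rot: [[-0.003, -1.0, -0.0], [-1.0, 0.003, 0.0], [-0.0, 0.0, -1.0]]
wrist_force: [-0.1, 0.2, -2.2]
gripper_width: 0.201
gripper_force: 30.0
```

```bash
python3 - <<'E'
from h import *
go((.6375,-.112,.0876));print(sense()['wrist_force'])
im=capture("scene");a=im[150:290,250:450]
t=capture("top")[165:275,310:440]
o=np.hstack([cv2.resize(a[50:],(400,180),interpolation=cv2.INTER_CUBIC),cv2.resize(t[:80],(400,246),interpolation=cv2.INTER_CUBIC)[:180]])
o=np.vstack([cv2.resize(a[40:],(800,400),interpolation=cv2.INTER_CUBIC)])
cv2.imwrite("pics/s4.png",o)
E
```

```text
8.7167 [ 0.5242 -0.1122  0.0875] yaw -90.17376823899461
(0.6375, -0.112, 0.0876) [  -0.6 -113.3   -0.1]
[-0.0741  0.1812 -2.2449]
```

View pics/s4.png

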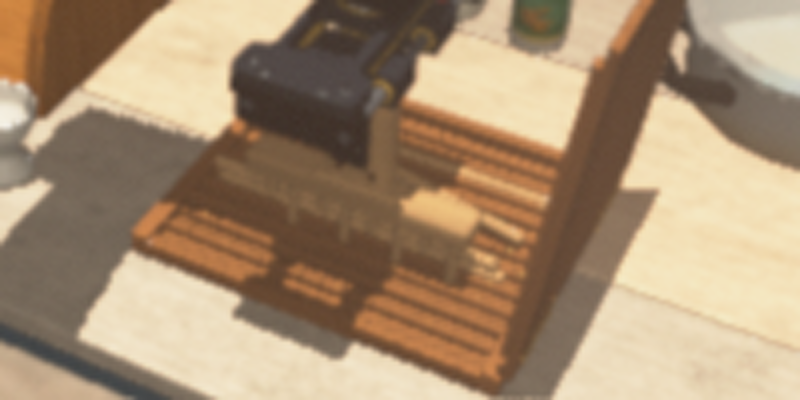

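No stick is behind the rake yet. D's and C's right ends show just ahead of the tines at (487,265) and (505,230), which fits sticks being turned straight. I'll keep sweeping.

Call:
servo_tool:
  deltas:
    - {"tx":0,"ty":-4,"tz":0,"ax":0,"ay":0,"az":0,"claw":8}
    - {"tx":0,"ty":-8,"tz":0,"ax":0,"ay":0,"az":0,"claw":8}
    - {"tx":0,"ty":-12,"tz":0,"ax":0,"ay":0,"az":0,"claw":8}
    - {"tx":0,"ty":-16,"tz":0,"ax":0,"ay":0,"az":0,"claw":8}
    - {"tx":0,"ty":-20,"tz":0,"ax":0,"ay":0,"az":0,"claw":8}
    - {"tx":0,"ty":-24,"tz":0,"ax":0,"ay":0,"az":0,"claw":8}
    - {"tx":0,"ty":-28,"tz":0,"ax":0,"ay":0,"az":0,"claw":8}
    - {"tx":0,"ty":-32,"tz":0,"ax":0,"ay":0,"az":0,"claw":8}
    - {"tx":0,"ty":-36,"tz":0,"ax":0,"ay":0,"az":0,"claw":8}
    - {"tx":0,"ty":-40,"tz":0,"ax":0,"ay":0,"az":0,"claw":8}
    - {"tx":0,"ty":-44,"tz":0,"ax":0,"ay":0,"az":0,"claw":8}
    - {"tx":0,"ty":-48,"tz":0,"ax":0,"ay":0,"az":0,"claw":8}

```text
time_s: 9.82
tcp_pos: [0.5723, -0.1124, 0.0875]
ee_rot: [[-0.003, -1.0, -0.0], [-1.0, 0.003, -0.0], [0.0, 0.0, -1.0]]
wrist_force: [0.2, 0.7, -2.1]
gripper_width: 0.204
gripper_force: 30.0
```

```bash
cat >> h.py <<'E'
def sticks(cam,z=.018):
    capture(cam)
    for r in trace("stick_1",cam):
        v,u=np.nonzero(r["mask"])
        P=np.array([px2w(cam,x,y,z) for x,y in zip(u,v)]);m=P.mean(0);V=np.linalg.svd(P-m)[2];d=V[0]*np.sign(V[0][1]);t=(P-m)@d
        print(cam,round(r["confidence"],2),len(u),"x@y-.11: %.4f ang %.3f y %.3f..%.3f  groove %.2f"%(m[0]+d[0]/d[1]*(-.1135-m[1]),np.arctan2(d[0],d[1]),P[:,1].min(),P[:,1].max(),(m[0]+d[0]/d[1]*(-.1135-m[1])-.562+.088)/.016))
E
python3 -c "
from h import *
go((.6375,-.112,.0876));print(sense()['wrist_force'])
sticks('scene');sticks('top')"
```

```text
9.8167 [ 0.5723 -0.1124  0.0875] yaw -90.17196934931232
(0.6375, -0.112, 0.0876) [ -0.6 -65.2  -0.1]
[ 0.2345  0.7244 -2.1019]
scene 0.73 218 x@y-.11: 0.5498 ang 0.003 y -0.200..-0.007  groove 4.74
scene 0.5 194 x@y-.11: 0.5336 ang 0.002 y -0.201..-0.008  groove 3.72
top 0.54 73 x@y-.11: 0.5403 ang 0.005 y -0.200..-0.028  groove 4.15
```

Two sticks, D and C, are already straight in neighbouring grooves behind the rake. I'll carry on.

Call:
servo_tool:
  deltas:
    - {"tx":0,"ty":-4,"tz":0,"ax":0,"ay":0,"az":0,"claw":8}
    - {"tx":0,"ty":-8,"tz":0,"ax":0,"ay":0,"az":0,"claw":8}
    - {"tx":0,"ty":-12,"tz":0,"ax":0,"ay":0,"az":0,"claw":8}
    - {"tx":0,"ty":-16,"tz":0,"ax":0,"ay":0,"az":0,"claw":8}
    - {"tx":0,"ty":-20,"tz":0,"ax":0,"ay":0,"az":0,"claw":8}
    - {"tx":0,"ty":-24,"tz":0,"ax":0,"ay":0,"az":0,"claw":8}
    - {"tx":0,"ty":-28,"tz":0,"ax":0,"ay":0,"az":0,"claw":8}
    - {"tx":0,"ty":-32,"tz":0,"ax":0,"ay":0,"az":0,"claw":8}
    - {"tx":0,"ty":-36,"tz":0,"ax":0,"ay":0,"az":0,"claw":8}
    - {"tx":0,"ty":-40,"tz":0,"ax":0,"ay":0,"az":0,"claw":8}
    - {"tx":0,"ty":-44,"tz":0,"ax":0,"ay":0,"az":0,"claw":8}
    - {"tx":0,"ty":-48,"tz":0,"ax":0,"ay":0,"az":0,"claw":8}

```text
time_s: 11.02
tcp_pos: [0.6208, -0.1124, 0.0876]
ee_rot: [[-0.003, -1.0, 0.001], [-1.0, 0.003, 0.0], [-0.0, -0.001, -1.0]]
wrist_force: [0.2, -0.3, -1.7]
gripper_width: 0.205
gripper_force: 30.0
```

```bash
python3 -c "
from h import *
go((.6375,-.112,.0876));print(sense()['wrist_force'])
sticks('scene');sticks('top')"
```

```text
11.0167 [ 0.6208 -0.1124  0.0876] yaw -90.16938314959783
(0.6375, -0.112, 0.0876) [ -0.4 -16.7   0. ]
[ 0.2176 -0.3345 -1.691 ]
scene 0.72 165 x@y-.11: 0.5498 ang 0.005 y -0.198..-0.007  groove 4.74
scene 0.64 5376 x@y-.11: 0.4937 ang -1.262 y -0.245..0.012  groove 1.23
scene 0.56 133 x@y-.11: 0.6130 ang 0.005 y -0.200..-0.022  groove 8.69
scene 0.49 199 x@y-.11: 0.5334 ang 0.002 y -0.205..-0.012  groove 3.71
```

Call:
servo_tool:
  deltas:
    - {"tx":0,"ty":-4,"tz":0,"ax":0,"ay":0,"az":0,"claw":8}
    - {"tx":0,"ty":-8,"tz":0,"ax":0,"ay":0,"az":0,"claw":8}
    - {"tx":0,"ty":-12,"tz":0,"ax":0,"ay":0,"az":0,"claw":8}
    - {"tx":0,"ty":-15,"tz":0,"ax":0,"ay":0,"az":0,"claw":8}
    - {"tx":0,"ty":-15,"tz":0,"ax":0,"ay":0,"az":0,"claw":8}

```text
time_s: 11.63
tcp_pos: [0.6357, -0.1125, 0.0875]
ee_rot: [[-0.003, -1.0, 0.001], [-1.0, 0.003, -0.0], [0.0, -0.001, -1.0]]
wrist_force: [-0.2, -0.1, -2.3]
gripper_width: 0.204
gripper_force: 30.0
```

Call:
servo_tool:
  deltas:
    - {"tx":0,"ty":0,"tz":-10,"ax":0,"ay":0,"az":0,"claw":8}
    - {"tx":0,"ty":0,"tz":-30,"ax":0,"ay":0,"az":0,"claw":8}
    - {"tx":0,"ty":15,"tz":-55,"ax":0,"ay":0,"az":0,"claw":8}
    - {"tx":0,"ty":45,"tz":-72,"ax":0,"ay":0,"az":0,"claw":8}
    - {"tx":-10,"ty":80,"tz":-77,"ax":0,"ay":0,"az":0,"claw":8}
    - {"tx":-22,"ty":115,"tz":-77,"ax":0,"ay":0,"az":0,"claw":8}
    - {"tx":-34,"ty":150,"tz":-77,"ax":0,"ay":0,"az":0,"claw":8}
    - {"tx":-46,"ty":182,"tz":-77,"ax":0,"ay":0,"az":0,"claw":8}
    - {"tx":-58,"ty":212,"tz":-77,"ax":0,"ay":0,"az":0,"claw":8}
    - {"tx":-68,"ty":235,"tz":-77,"ax":0,"ay":0,"az":0,"claw":8}
    - {"tx":-74,"ty":245,"tz":-77,"ax":0,"ay":0,"az":0,"claw":8}
    - {"tx":-74,"ty":245,"tz":-77,"ax":0,"ay":0,"az":0,"claw":8}

```text
time_s: 12.63
tcp_pos: [0.3883, -0.0373, 0.1655]
ee_rot: [[-0.001, -1.0, 0.001], [-1.0, 0.001, 0.001], [-0.001, -0.001, -1.0]]
wrist_force: [0.5, -0.4, -1.5]
gripper_width: 0.204
gripper_force: 30.0
```

```bash
python3 - <<'E'
from h import *
go((.6375,-.112,.0876));print(sense()['wrist_force'])
sticks('scene');sticks('top')
a=capture("scene")[195:290,280:420];cv2.imwrite("pics/s5.png",cv2.resize(a,None,fx=5.7,fy=5.7,interpolation=cv2.INTER_CUBIC))
E
```

```text
12.6333 [ 0.3883 -0.0373  0.1655] yaw -90.0637646360034
(0.6375, -0.112, 0.0876) [  74.4 -249.1   78.2]
[ 0.5418 -0.3776 -1.4954]
scene 0.73 185 x@y-.11: 0.5496 ang 0.001 y -0.200..-0.007  groove 4.73
scene 0.71 128 x@y-.11: 0.6132 ang 0.001 y -0.200..-0.024  groove 8.70
scene 0.68 70 x@y-.11: 0.6294 ang -0.005 y -0.131..-0.035  groove 9.72
scene 0.55 211 x@y-.11: 0.5335 ang 0.001 y -0.205..-0.010  groove 3.72
scene 0.37 1145 x@y-.11: 0.4633 ang 0.247 y -0.068..0.134  groove -0.67
top 0.62 76 x@y-.11: 0.6198 ang 0.015 y -0.138..-0.045  groove 9.11
top 0.61 69 x@y-.11: 0.6361 ang -0.005 y -0.206..-0.068  groove 10.13
top 0.49 142 x@y-.11: 0.5562 ang 0.003 y -0.195..-0.009  groove 5.14
top 0.49 98 x@y-.11: 0.5404 ang -0.000 y -0.162..-0.012  groove 4.15
```

View pics/s5.png

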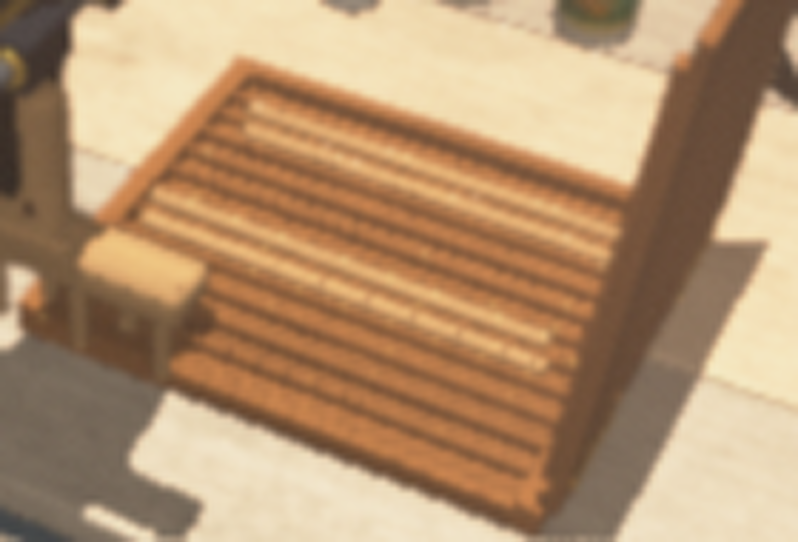

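The sticks lie straight in four separate grooves (4, 5, 9 and 10), and both cameras agree on the spacing. Next I'll put the rake back where it stood.

Call:
servo_tool:
  deltas:
    - {"tx":-10,"ty":0,"tz":0,"ax":0,"ay":0,"az":0,"claw":8}
    - {"tx":-35,"ty":0,"tz":0,"ax":0,"ay":0,"az":0,"claw":8}
    - {"tx":-68,"ty":0,"tz":0,"ax":0,"ay":0,"az":0,"claw":8}
    - {"tx":-102,"ty":0,"tz":0,"ax":0,"ay":0,"az":0.04,"claw":8}
    - {"tx":-136,"ty":0,"tz":0,"ax":0,"ay":0,"az":0.1,"claw":8}
    - {"tx":-170,"ty":0,"tz":0,"ax":0,"ay":0,"az":0.17,"claw":8}
    - {"tx":-204,"ty":-1,"tz":0,"ax":0,"ay":0,"az":0.24,"claw":8}
    - {"tx":-236,"ty":-4,"tz":0,"ax":0,"ay":0,"az":0.31,"claw":8}
    - {"tx":-265,"ty":-10,"tz":0,"ax":0,"ay":0,"az":0.37,"claw":8}
    - {"tx":-288,"ty":-18,"tz":10,"ax":0,"ay":0,"az":0.42,"claw":8}
    - {"tx":-300,"ty":-28,"tz":25,"ax":0,"ay":0,"az":0.427,"claw":8}
    - {"tx":-304,"ty":-34,"tz":40,"ax":0,"ay":0,"az":0.427,"claw":8}

```text
time_s: 13.88
tcp_pos: [0.4273, 0.2692, 0.1237]
ee_rot: [[-0.416, -0.909, 0.002], [-0.909, 0.416, 0.001], [-0.002, -0.001, -1.0]]
wrist_force: [-0.2, -0.2, -2.1]
gripper_width: 0.204
gripper_force: 30.0
```

Call:
servo_tool:
  deltas:
    - {"tx":0,"ty":0,"tz":15,"ax":0,"ay":0,"az":0,"claw":8}
    - {"tx":0,"ty":0,"tz":32,"ax":0,"ay":0,"az":0,"claw":8}
    - {"tx":0,"ty":0,"tz":44,"ax":0,"ay":0,"az":0,"claw":8}
    - {"tx":0,"ty":0,"tz":50,"ax":0,"ay":0,"az":0,"claw":8}
    - {"tx":0,"ty":0,"tz":53,"ax":0,"ay":0,"az":0,"claw":8}
    - {"tx":0,"ty":0,"tz":54.5,"ax":0,"ay":0,"az":0,"claw":8}
    - {"tx":0,"ty":0,"tz":54.5,"ax":0,"ay":0,"az":0,"claw":8}

```text
time_s: 14.47
tcp_pos: [0.4258, 0.2663, 0.0705]
ee_rot: [[-0.417, -0.909, 0.001], [-0.909, 0.417, 0.0], [-0.001, -0.001, -1.0]]
wrist_force: [0.6, 0.0, -1.5]
gripper_width: 0.208
gripper_force: 30.0
```

Call:
servo_tool:
  deltas:
    - {"tx":0,"ty":0,"tz":0,"ax":0,"ay":0,"az":0,"claw":30}
    - {"tx":0,"ty":0,"tz":0,"ax":0,"ay":0,"az":0,"claw":45}
    - {"tx":0,"ty":0,"tz":0,"ax":0,"ay":0,"az":0,"claw":45}
    - {"tx":0,"ty":0,"tz":0,"ax":0,"ay":0,"az":0,"claw":45}
    - {"tx":0,"ty":0,"tz":0,"ax":0,"ay":0,"az":0,"claw":45}
    - {"tx":0,"ty":0,"tz":-5,"ax":0,"ay":0,"az":0,"claw":45}
    - {"tx":0,"ty":0,"tz":-20,"ax":0,"ay":0,"az":0,"claw":45}
    - {"tx":0,"ty":0,"tz":-45,"ax":0,"ay":0,"az":0,"claw":45}
    - {"tx":0,"ty":0,"tz":-75,"ax":0,"ay":0,"az":0,"claw":45}
    - {"tx":0,"ty":0,"tz":-105,"ax":0,"ay":0,"az":0,"claw":45}
    - {"tx":0,"ty":0,"tz":-125,"ax":0,"ay":0,"az":0,"claw":45}
    - {"tx":0,"ty":0,"tz":-130,"ax":0,"ay":0,"az":0,"claw":45}

```text
time_s: 15.47
tcp_pos: [0.4267, 0.2675, 0.2046]
ee_rot: [[-0.416, -0.909, 0.006], [-0.909, 0.416, 0.006], [-0.008, -0.003, -1.0]]
wrist_force: [-0.2, 0.4, 0.5]
gripper_width: 0.519
gripper_force: 0.0
```

```bash
python3 - <<'E'
from h import *
go((.38,.25,.23),(.37,.1,.35),(.5,-.1,.4),(.5,-.33,.4),(.562,-.33,.22));s=sense();print(s["joints"],s["gripper_width"])
capture("wrist")
for l in("rake","rake_grip"):
    for r in recognise(l,"wrist")[:2]:print(l,r["confidence"],(wr(s)@np.r_[r["xyz"],1])[:3])
for r in trace("rake","wrist")[:1]:
    v,u=np.nonzero(r["mask"]);print(cv2.minAreaRect(np.float32(np.c_[u,v])))
c="top";capture(c)
for l in("rake","lid_edge","lid"):
    for r in recognise(l,c)[:2]:print(l,r["confidence"],w(c,r["xyz"]))
c="scene";capture(c)
for l in("lid_edge","lid","espresso_cup"):
    for r in recognise(l,c)[:2]:print(l,r["confidence"],w(c,r["xyz"]))
E
```

```text
15.4667 [0.4267 0.2675 0.2046] yaw -114.59035392379941
(0.38, 0.25, 0.23) [ 35.2  35.1 -25.8]
(0.37, 0.1, 0.35) [ 174.8  -18.7 -146.7]
(0.5, -0.1, 0.4) [ 302.1 -220.3 -197. ]
(0.5, -0.33, 0.4) [ 511.3 -316.  -198.3]
(0.562, -0.33, 0.22) [ 486.9 -371.7  -17.9]
[ 50.6346  10.8052 -18.2131   0.0862 -60.4932 -75.2678] 0.5193286488396349
rake 0.87 [0.4196 0.2457 0.0468]
rake_grip 0.68 [0.4229 0.2472 0.0472]
((321.4233093261719, 181.48004150390625), (26.200712203979492, 147.15664672851562), 0.5509039759635925)
rake 0.53 [0.4149 0.2341 0.0471]
rake 0.25 [ 0.5628 -0.2549  0.1777]
lid_edge 0.71 [ 0.5631 -0.2531  0.1764]
lid_edge 0.57 [ 0.5628 -0.1792  0.012 ]
lid 0.6 [ 0.5639 -0.2545  0.1817]
lid_edge 0.74 [ 0.5043 -0.2623  0.1732]
lid 0.81 [ 0.505  -0.2577  0.1721]
espresso_cup 0.91 [ 0.445  -0.3802  0.0311]
```

Call:
servo_tool:
  deltas:
    - {"tx":3,"ty":-2,"tz":-10,"ax":0,"ay":0,"az":-0.01,"claw":20}
    - {"tx":18,"ty":-14,"tz":-36,"ax":0,"ay":0,"az":-0.04,"claw":0}
    - {"tx":44,"ty":-33,"tz":-60,"ax":0,"ay":0,"az":-0.08,"claw":0}
    - {"tx":72,"ty":-54,"tz":-80,"ax":0,"ay":0,"az":-0.12,"claw":0}
    - {"tx":102,"ty":-77,"tz":-95,"ax":0,"ay":0,"az":-0.16,"claw":0}
    - {"tx":133,"ty":-100,"tz":-108,"ax":0,"ay":0,"az":-0.2,"claw":0}
    - {"tx":165,"ty":-124,"tz":-118,"ax":0,"ay":0,"az":-0.24,"claw":0}
    - {"tx":197,"ty":-149,"tz":-127,"ax":0,"ay":0,"az":-0.28,"claw":0}
    - {"tx":229,"ty":-173,"tz":-134,"ax":0,"ay":0,"az":-0.32,"claw":0}
    - {"tx":261,"ty":-197,"tz":-139,"ax":0,"ay":0,"az":-0.36,"claw":0}
    - {"tx":293,"ty":-221,"tz":-140,"ax":0,"ay":0,"az":-0.4,"claw":0}
    - {"tx":325,"ty":-245,"tz":-140,"ax":0,"ay":0,"az":-0.428,"claw":0}

```text
time_s: 17.07
tcp_pos: [0.5122, -0.1338, 0.3418]
ee_rot: [[0.0, -1.0, 0.003], [-1.0, -0.0, -0.0], [0.0, -0.003, -1.0]]
wrist_force: [1.3, 1.3, 0.5]
gripper_width: 0.006
gripper_force: 0.0
```

```bash
python3 -c "
from h import *
go((.562,-.345,.34),(.562,-.345,.215));print(sense()['wrist_force'],sense()['joints'])"
```

```text
17.0667 [ 0.5122 -0.1338  0.3418] yaw -89.98751943507294
(0.562, -0.345, 0.34) [211.2 -49.7   2. ]
(0.562, -0.345, 0.215) [211.2 -49.4 127. ]
[1.333  1.2758 0.542 ] [  2.9417   8.9609  -0.6401   0.0191 -80.2458  -2.9324]
```

Call:
servo_tool:
  deltas:
    - {"tx":10,"ty":-3,"tz":0,"ax":0,"ay":0,"az":0,"claw":0}
    - {"tx":38,"ty":-9,"tz":0,"ax":0,"ay":0,"az":0,"claw":0}
    - {"tx":74,"ty":-18,"tz":0,"ax":0,"ay":0,"az":0,"claw":0}
    - {"tx":112,"ty":-27,"tz":0,"ax":0,"ay":0,"az":0,"claw":0}
    - {"tx":148,"ty":-36,"tz":0,"ax":0,"ay":0,"az":0,"claw":0}
    - {"tx":180,"ty":-43,"tz":0,"ax":0,"ay":0,"az":0,"claw":0}
    - {"tx":202,"ty":-48,"tz":5,"ax":0,"ay":0,"az":0,"claw":0}
    - {"tx":211,"ty":-50,"tz":30,"ax":0,"ay":0,"az":0,"claw":0}
    - {"tx":211,"ty":-50,"tz":65,"ax":0,"ay":0,"az":0,"claw":0}
    - {"tx":211,"ty":-50,"tz":98,"ax":0,"ay":0,"az":0,"claw":0}
    - {"tx":211,"ty":-50,"tz":120,"ax":0,"ay":0,"az":0,"claw":0}
    - {"tx":211,"ty":-50,"tz":127,"ax":0,"ay":0,"az":0,"claw":0}

```text
time_s: 18.07
tcp_pos: [0.5596, -0.3415, 0.2086]
ee_rot: [[-0.002, -1.0, -0.008], [-1.0, 0.002, 0.004], [-0.004, 0.008, -1.0]]
wrist_force: [0.2, -0.5, -0.9]
gripper_width: 0.004
gripper_force: 0.0
```

```bash
python3 - <<'E'
from h import *
s=sense();R=np.array(s["ee_rot"]);t=np.array(s["tcp_pos"]);print(t,s["wrist_force"])
for th in np.arange(1.75,-.01,-.1):
    c,q=np.cos(th),np.sin(th)
    p=np.array([.562,-.2375+.2*c-.007*q-.0095,.018+.2*q+.007*c])
    print("%.2f"%th,p,(R.T@(p-t)*1000).round(0))
E
```

```text
[ 0.5596 -0.3415  0.2086] [ 0.1605 -0.4734 -0.9355]
1.75 [ 0.562  -0.2895  0.2135] [-52.  -2.  -5.]
1.65 [ 0.562  -0.2698  0.2168] [-72.  -2.  -8.]
1.55 [ 0.562  -0.2498  0.2181] [-92.  -2.  -9.]
1.45 [ 0.562  -0.2298  0.2174] [-112.   -2.   -8.]
1.35 [ 0.562  -0.21    0.2147] [-132.   -2.   -6.]
1.25 [ 0.562  -0.1906  0.21  ] [-151.   -2.   -1.]
1.15 [ 0.562  -0.1717  0.2034] [-170.   -2.    6.]
1.05 [ 0.562  -0.1536  0.195 ] [-188.   -2.   14.]
0.95 [ 0.562  -0.1364  0.1848] [-205.   -2.   25.]
0.85 [ 0.562  -0.1203  0.1729] [-221.   -2.   37.]
0.75 [ 0.562  -0.1054  0.1594] [-236.   -2.   50.]
0.65 [ 0.562  -0.092   0.1446] [-249.   -2.   65.]
0.55 [ 0.562  -0.0802  0.1285] [-261.   -2.   81.]
0.45 [ 0.562  -0.07    0.1113] [-271.   -2.   98.]
0.35 [ 0.562  -0.0615  0.0932] [-280.   -3.  117.]
0.25 [ 0.562  -0.0549  0.0743] [-286.   -3.  135.]
0.15 [ 0.562  -0.0503  0.0548] [-291.   -3.  155.]
0.05 [ 0.562  -0.0476  0.035 ] [-293.   -3.  175.]
```

Call:
servo_tool:
  deltas:
    - {"tx":-15,"ty":0,"tz":0,"ax":0,"ay":0,"az":0,"claw":0}
    - {"tx":-35,"ty":0,"tz":0,"ax":0,"ay":0,"az":0,"claw":0}
    - {"tx":-48,"ty":0,"tz":0,"ax":0,"ay":0,"az":0,"claw":0}
    - {"tx":-58,"ty":0,"tz":-2,"ax":0,"ay":0,"az":0,"claw":0}
    - {"tx":-68,"ty":0,"tz":-3,"ax":0,"ay":0,"az":0,"claw":0}
    - {"tx":-80,"ty":0,"tz":-4,"ax":0,"ay":0,"az":0,"claw":0}
    - {"tx":-92,"ty":0,"tz":-4,"ax":0,"ay":0,"az":0,"claw":0}
    - {"tx":-104,"ty":0,"tz":-4,"ax":0,"ay":0,"az":0,"claw":0}
    - {"tx":-117,"ty":0,"tz":-3,"ax":0,"ay":0,"az":0,"claw":0}
    - {"tx":-130,"ty":0,"tz":-2,"ax":0,"ay":0,"az":0,"claw":0}
    - {"tx":-143,"ty":0,"tz":1,"ax":0,"ay":0,"az":0,"claw":0}
    - {"tx":-154,"ty":0,"tz":4,"ax":0,"ay":0,"az":0,"claw":0}

```text
time_s: 19.07
tcp_pos: [0.5621, -0.187, 0.2088]
ee_rot: [[-0.001, -1.0, -0.0], [-1.0, 0.001, 0.0], [-0.0, 0.0, -1.0]]
wrist_force: [1.3, -0.4, 1.4]
gripper_width: 0.002
gripper_force: 0.5
```

```bash
python3 - <<'E'
from h import *
s=sense();R=np.array(s["ee_rot"]);t=np.array(s["tcp_pos"]);print(t,s["wrist_force"])
c="scene";capture(c)
for l in("lid_edge","lid"):
    for r in recognise(l,c)[:1]:print(l,r["confidence"],w(c,r["xyz"]))
E
```

```text
[ 0.5621 -0.187   0.2088] [ 1.2523 -0.3763  1.3678]
lid_edge 0.59 [ 0.519  -0.2035  0.133 ]
lid 0.89 [ 0.5216 -0.1998  0.1313]
```

Call:
servo_tool:
  deltas:
    - {"tx":-10,"ty":0,"tz":3,"ax":0,"ay":0,"az":0,"claw":0}
    - {"tx":-23,"ty":0,"tz":8,"ax":0,"ay":0,"az":0,"claw":0}
    - {"tx":-37,"ty":0,"tz":15,"ax":0,"ay":0,"az":0,"claw":0}
    - {"tx":-54,"ty":0,"tz":25,"ax":0,"ay":0,"az":0,"claw":0}
    - {"tx":-70,"ty":0,"tz":37,"ax":0,"ay":0,"az":0,"claw":0}
    - {"tx":-85,"ty":0,"tz":51,"ax":0,"ay":0,"az":0,"claw":0}
    - {"tx":-98,"ty":0,"tz":65,"ax":0,"ay":0,"az":0,"claw":0}
    - {"tx":-110,"ty":0,"tz":81,"ax":0,"ay":0,"az":0,"claw":0}
    - {"tx":-120,"ty":0,"tz":99,"ax":0,"ay":0,"az":0,"claw":0}
    - {"tx":-129,"ty":0,"tz":117,"ax":0,"ay":0,"az":0,"claw":0}
    - {"tx":-135,"ty":0,"tz":135,"ax":0,"ay":0,"az":0,"claw":0}
    - {"tx":-138,"ty":0,"tz":147,"ax":0,"ay":0,"az":0,"claw":0}

```text
time_s: 20.22
tcp_pos: [0.561, -0.0488, 0.0597]
ee_rot: [[-0.001, -1.0, -0.003], [-1.0, 0.001, 0.0], [-0.0, 0.003, -1.0]]
wrist_force: [-0.0, -0.1, 1.3]
gripper_width: 0.005
gripper_force: 0.1
```

Call:
servo_tool:
  deltas:
    - {"tx":-2,"ty":0,"tz":10,"ax":0,"ay":0,"az":0,"claw":0}
    - {"tx":-3,"ty":0,"tz":18,"ax":0,"ay":0,"az":0,"claw":0}
    - {"tx":-4,"ty":0,"tz":26,"ax":0,"ay":0,"az":0,"claw":0}
    - {"tx":-4,"ty":0,"tz":32,"ax":0,"ay":0,"az":0,"claw":0}
    - {"tx":-4,"ty":0,"tz":35,"ax":0,"ay":0,"az":0,"claw":0}

```text
time_s: 20.63
tcp_pos: [0.5622, -0.0466, 0.0263]
ee_rot: [[-0.002, -1.0, -0.001], [-1.0, 0.002, -0.0], [0.0, 0.001, -1.0]]
wrist_force: [0.2, 0.1, -0.1]
gripper_width: 0.005
gripper_force: 0.0
```

Call:
servo_tool:
  deltas:
    - {"tx":0,"ty":0,"tz":1,"ax":0,"ay":0,"az":0,"claw":0}
    - {"tx":0,"ty":0,"tz":2,"ax":0,"ay":0,"az":0,"claw":0}
    - {"tx":0,"ty":0,"tz":2,"ax":0,"ay":0,"az":0,"claw":0}

```text
time_s: 20.88
tcp_pos: [0.5628, -0.0467, 0.0256]
ee_rot: [[-0.002, -1.0, 0.001], [-1.0, 0.002, 0.0], [-0.0, -0.001, -1.0]]
wrist_force: [-0.2, -0.2, -0.0]
gripper_width: 0.007
gripper_force: 0.0
```

Call:
servo_tool:
  deltas:
    - {"tx":0,"ty":0,"tz":1,"ax":0,"ay":0,"az":0,"claw":0}
    - {"tx":0,"ty":0,"tz":1.5,"ax":0,"ay":0,"az":0,"claw":0}
    - {"tx":0,"ty":0,"tz":1.5,"ax":0,"ay":0,"az":0,"claw":0}
    - {"tx":0,"ty":0,"tz":1.5,"ax":0,"ay":0,"az":0,"claw":0}

```text
time_s: 21.22
tcp_pos: [0.5629, -0.0467, 0.0254]
ee_rot: [[-0.002, -1.0, 0.002], [-1.0, 0.002, -0.0], [0.0, -0.002, -1.0]]
wrist_force: [-1.5, -0.4, 8.0]
gripper_width: 0.006
gripper_force: 4.1
```

Contact is at z = 25.4 mm with 8 N, so the lid is resting on its stop. I'll lift off and check.

Call:
servo_tool:
  deltas:
    - {"tx":0,"ty":0,"tz":-8,"ax":0,"ay":0,"az":0,"claw":0}
    - {"tx":0,"ty":0,"tz":-30,"ax":0,"ay":0,"az":0,"claw":0}
    - {"tx":0,"ty":0,"tz":-60,"ax":0,"ay":0,"az":0,"claw":0}
    - {"tx":0,"ty":10,"tz":-95,"ax":0,"ay":0,"az":0,"claw":0}
    - {"tx":0,"ty":35,"tz":-130,"ax":0,"ay":0,"az":0,"claw":0}
    - {"tx":0,"ty":65,"tz":-165,"ax":0,"ay":0,"az":0,"claw":0}
    - {"tx":0,"ty":95,"tz":-200,"ax":0,"ay":0,"az":0,"claw":0}
    - {"tx":0,"ty":125,"tz":-225,"ax":0,"ay":0,"az":0,"claw":0}
    - {"tx":0,"ty":150,"tz":-240,"ax":0,"ay":0,"az":0,"claw":0}
    - {"tx":0,"ty":160,"tz":-245,"ax":0,"ay":0,"az":0,"claw":0}
    - {"tx":0,"ty":160,"tz":-245,"ax":0,"ay":0,"az":0,"claw":0}

```text
time_s: 22.13
tcp_pos: [0.4013, -0.0463, 0.2713]
ee_rot: [[-0.001, -1.0, 0.006], [-1.0, 0.001, 0.002], [-0.002, -0.006, -1.0]]
wrist_force: [0.7, 0.3, 0.3]
gripper_width: 0.009
gripper_force: 0.0
```

```bash
python3 - <<'E'
from h import *
print(sense()["tcp_pos"],sense()["wrist_force"])
c="scene";im=capture(c);cv2.imwrite("pics/s6.png",cv2.resize(im[140:340,140:480],None,fx=2.3,fy=2.3,interpolation=cv2.INTER_CUBIC))
for l in("lid_edge","lid","rake_grip","egg_cup_1","espresso_cup","shaker_fig_1"):
    for r in recognise(l,c)[:1]:print(l,r["confidence"],w(c,r["xyz"]))
E
```

```text
[ 0.4013 -0.0463  0.2713] [0.7049 0.2755 0.262 ]
lid_edge 0.61 [ 0.5414 -0.1258  0.0245]
lid 0.54 [0.4769 0.1284 0.0449]
rake_grip 0.79 [0.4143 0.2468 0.0505]
egg_cup_1 0.89 [0.4767 0.1267 0.0459]
espresso_cup 0.77 [ 0.4458 -0.3797  0.031 ]
shaker_fig_1 0.68 [ 0.7442 -0.0112  0.0375]
```

View pics/s6.png

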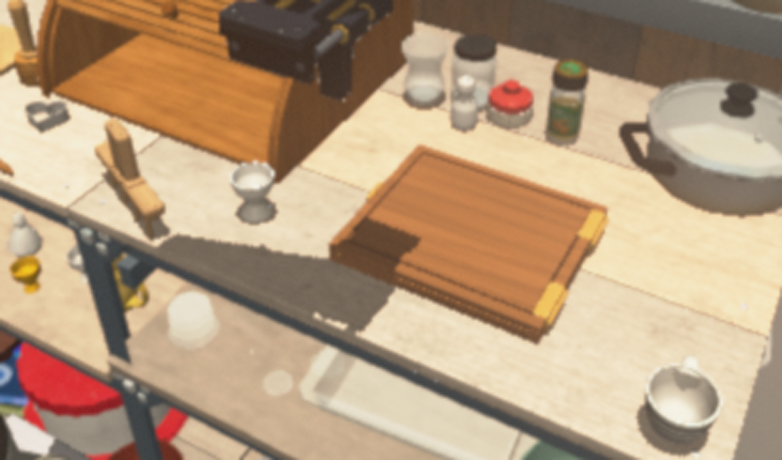

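The lid lies flat on the case (330–605, 150–335), the rake stands upright at (130,180), and the crockery is where it started. I'll hand the job in.

```bash
python3 -c "
from station import *
print(finish_job())"
```

```text
the job is handed in; nothing more can be done
None
```

The job is handed in: all four sticks lie in their own grooves, the rake stands on its tines, the lid is shut and the crockery is unmoved, as far as the camera checks show; the hand-in returned no verdict.

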